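# Bleed the canister filter with its splined key

## Robot

A 7-joint arm with a two-finger parallel gripper is mounted at the origin on the work surface. World frame = base frame: x ahead of the robot, y to its left, z up, the work surface at z = 0. Lengths are in m, angles in rad, forces in N, time in s.
With the tool pointing down it reaches from about 0.425 to 0.925 m from the base axis. Payload 6.8 kg.
Tool frame: the origin (TCP) lies on the mounting face of the last link; the fingertips stand 173 mm ahead of it and the grasp point (between the pads) lies 155 mm ahead of it (grip_point_offset is the distance from the TCP to the grasp point, in m); x points along the fingers, z is the direction in which the jaws open and shut, and the axes are right-handed (so a half turn about x gives the same grasp; the last joint's range is limited). The gripper opens to 85 mm and grips with 20 to 120 N. Pads are 22 mm wide; open, the fingers measure 114 mm over their backs; the gripper's body (76 mm by 85 mm) begins 54 mm behind the grasp point. The pads swing forward as they close: fully open they stand 13 mm farther back than shut.
Start: joints at [-1.289, 0.477, 0.022, 1.555, -0.011, 1.109, -0.083], TCP at [0.257, 0.624, 0.405] pointing down, gripper open.
Joint ranges: [-2.96, 2.96], [-0.34, 2.1], [-1.41, 1.46], [0.24, 2.44], [-1.37, 4.51], [0.17, 1.92], [-2.96, 2.96]. Speed limits (rad/s): [2.39, 2.39, 3.14, 3.14, 3.14, 3.14, 3.14].

## Interface

Orientations are given as a rotation vector (axis times angle).
In Python, from bench import * gives the robot as it stands. The module is installed in compiled form; this text tells all that it offers.
- The arm moves only by the tool servo_tool, never from a script. Its argument "motion" is a list of rows, each a list of 5 numbers: the shift along the tool's x, y, z in m, then the turn about the tool's x in degrees, then the gripper command: -1 is fully open, 1 is shut, values between are in proportion. In form: [[dx, dy, dz, turn, fingers], ...]. A call has 1 to 8 rows; each row is the pose to reach, as a shift and turn from the pose measured when the call began, along the tool's axes at that moment; what a row does not reach only later rows make up. A row lasts 1/10 s, in which the tool goes at most 50 mm and 8.59 degrees, less where a joint would pass 70% of its speed; a pose out of reach is approached as far as the arm can. A call with a gripper value outside its range is refused whole. The fingers move at their own pace and stop on an object; "force" is the grip in N (left out, the last holds). Time passes only in rows, so rows that repeat a pose let the fingers close. It gives the time, the measured TCP pose, the force and the opening at its end, in the units of the state.
- get_obs(): the state, without advancing time (a new reading comes with each control period).
- grab_frame(name): name is "scene" or "side" or "wrist"; returns the picture (420x560x3 uint8, red, green, blue); there is no depth.
- camera_params(name): a dict with "mtx" (3x3 intrinsics, pixels), "world_to_cam" (4x4, takes a point from world to camera coordinates); the wrist camera has in their place "T_tool_cam" (4x4, takes a point from camera to tool coordinates, whose origin is the TCP and whose axes are the tool frame's). Camera axes: x right, y down, z forward; pixel columns grow to the right and rows downward; lengths in m; the calibration is good to about 2 mm. A picture is of the moment at which its call begins: read the wrist's pose just before it. camera_params takes no time and is no camera call.
- hand_in(): hands the job in, once; it reports no verdict.
The state is a dict: "clock": time; "joints": joint angles; "qvel": joint speeds; "tau": joint torques, N m; "tcp_pos": TCP position; "orientation": TCP orientation; "contact_force": force on the tool from outside, world axes, zero at the start; "moment": the same for the moment, N m; "grip_width": finger opening in m.
Only numpy, scipy, OpenCV 4.12 (cv2) and the standard library are available. Lean on these libraries where they do the work, as an engineer would, in place of code of your own. Each camera call takes 0.05 s, during which the arm holds its last target. There are 200 camera calls.

## Task

Bleed the air from the small canister filter: pull the blue key straight up out of its sprung clip on the rail, turn it until the ribs of its stem line up with the plus-shaped socket in the filter's top, and push it fully home so that its collar sits on the filter and the sprung valve below is pressed open. Finish while still holding the key pressed down - do not back off, because the valve springs shut - and leave the grey pick in its clip and the red snail shell, blue magnet cleaner and amber bottle where they are.

Things in the scene. Friction and masses are not known exactly. Their poses are not given: they have to be found in the camera images.
- key: blue bleed key, upright, 100 mm tall, 60 g (varies by a third); origin at the lower tip of its stem, z up its axis. Brass stem 28 mm long, plus-shaped in section: two crossed ribs along the key's x and y, each 24 mm tip to tip, 4.5 mm thick, lowest 2 mm bevelled to a V. Above it a round collar 36 mm in diameter, height 28 to 34 mm, then a 14 mm thick neck up to 55 mm, then the handle
- key_handle (a point): centre of the key's flat blue handle, 77.5 mm above the stem's tip; axes as the key's. The handle is 16 mm thick along x, 40 mm wide along y (roughly along the rail at the start) and 45 mm tall, with a white patch on top; grip it across the 16 mm
- rail: fixed aluminium clip rail lying on the base, 60 x 250 x 12 mm, long side along its y; origin at the centre of its underside. It carries two white stations 44 mm square, tops 60 mm up, at y = -60 and +60 mm, each with a well 28 mm square, 36 mm deep. The key is clipped in one of them, the pick in the other, collar on the station's top, stem in the well (origin 32 mm above the rail's)
- station_a (a point): centre of the top of the rail's station at y = -60 mm. At each station two sprung steel rollers, 12 mm thick, on its +y and -y sides, catch over the collar; end plates 76 mm high stand 38 to 44 mm from its centre. A straight pull up of about 10 N pushes the rollers aside; they then rub on it, and after 15 mm of lift it is free
- station_b (a point): the same for the rail's station at y = +60 mm
- pick: grey hose pick clipped in the rail's other station, same collar, but a round grey handle 24 mm in diameter and 40 mm tall, top 95 mm above its origin at the lower tip of its stem; stays where it is
- filter: small fixed canister filter, 130 x 130 x 110 mm, grey with a black head and red clamps at its +y and -y sides, hoses at its +x side; origin at the centre of its underside, x and y along its sides. In the middle of its flat top is the brass bleed socket
- socket (a point): centre of the bleed socket's mouth in the filter's top face, 110 mm up; axes as the filter's. A plus-shaped hole in brass: slots along the filter's x and y, each 30 mm long, 7.5 mm wide, with white lines on the black top in line with them. The stem fits at any of the four quarter turns. Home: the collar lies flat on the filter's top, the stem's tip 28 mm below this point
- valve (a joint): travel in m of the red sprung bleed valve at the bottom of the socket: 0 shut, growing downwards as it is pressed. Its red disc lies 18 mm below the mouth when shut; with the key home it is pressed 10 mm. The spring pushes back with 3 N at first and 8 N with the key home
- magnet: blue magnet algae cleaner half, 75 x 45 x 36 mm, on the base at the left; origin at the centre of the underside; leave alone
- snail: red ceramic snail shell, about 60 x 44 x 48 mm, on the base at the left; origin at the underside; leave alone
- reagent: small amber reagent bottle, 36 mm in diameter, 75 mm tall, on the base at the right; origin at the centre of the underside; leave alone
Mind the look-alikes: they are no part of the job. Leave any purple look-alike of the filter alone.

How it is judged:
On the way, in this order (a step that is already met when the one before it is completed fails the run):
1. the blue key has been lifted out of its clip, its stem clear of the station (z of key in the frame of rail above 0.065 m and contact force between the fingers and key above 0.5 N), for 0.1 s.
2. the key's stem has entered the slots of the socket by at least 8 mm (horizontal distance between key and socket below 0.004 m and z of key in the frame of socket below -0.008 m and angle between key's own z axis and vertical below 0.12 rad), for 0.1 s.
At the end, for the whole second after the job is handed in: the key is upright (within 0.1 rad) and at rest in the socket, within 4 mm of its axis and within 2.5 mm of fully home, the valve is pressed at least 7.5 mm, the key pushes on the filter with more than 4 N and the fingers are on the key; the pick is still clipped in the rail (horizontal distance between key and socket below 0.004 m and z of key in the frame of socket below -0.0255 m and angle between key's own z axis and vertical below 0.1 rad and value of joint valve above 0.0075 m and contact force between key and filter above 4 N and contact force between the fingers and key above 1 N and linear speed of key below 0.02 m/s and z of pick in the frame of rail below 0.036 m); the arm keeps its last pose, push and grip.
It fails at once if the grey pick is moved more than 10 mm (distance of pick from where it was at the start of the episode above 0.01 m).
It fails at once if the snail shell, the magnet cleaner or the bottle is moved more than 20 mm (distance of any of magnet, snail, reagent from where it was at the start of the episode above 0.02 m).
It also fails if it takes over 42 s, if anything falls off the work surface, if the arm or the gripper's body presses on something with over 40 N, if the wrist force passes 120 N, or if a joint passes its speed limit or range.

## Working session

There is one attempt and no reset: what is moved stays moved. The work goes in short steps, Python scripts to look and compute and a tool call to move; the robot and the scene stay as the last step left them, time stands still between calls to the robot, and variables do not carry over. Pictures are saved under pics/ and viewed, about 8 in all and at most 12, crops included, and the job is handed in when it is done.

Besides the shell and the picture viewer there is one more tool, called in YAML: its name, and indented under it one key for each argument. servo_tool: Moves the arm, as the interface text tells. Its arguments: {"type":"object","properties":{"motion":{"type":"array","items":{"type":"array","items":{"type":"number"}}},"force":{"type":"number"}},"required":["motion"]}

```bash
mkdir -p pics; cat > h.py <<'E'
from bench import *
import numpy as np, cv2
from scipy.spatial.transform import Rotation as R
def save(n,img): cv2.imwrite(f'pics/{n}.png',img[:,:,::-1])
def cam(name,obs=None):
    p=camera_params(name);K=np.array(p['mtx'])
    if name!='wrist': return K,np.array(p['world_to_cam'])
    T=np.eye(4);T[:3,:3]=R.from_rotvec(obs['orientation']).as_matrix();T[:3,3]=obs['tcp_pos']
    return K,np.linalg.inv(T@np.array(p['T_tool_cam']))
def pix(K,W,P):
    c=W[:3,:3]@np.array(P)+W[:3,3];u=K@c;return u[:2]/u[2]
def onz(K,W,uv,z):
    C=np.linalg.inv(W);d=C[:3,:3]@np.linalg.inv(K)@np.array([uv[0],uv[1],1.]);o=C[:3,3]
    return o+d*(z-o[2])/d[2]
def toolR(o): return R.from_rotvec(o['orientation']).as_matrix()
E
python3 - <<'E'
from h import *
o=get_obs();print(o['clock'],o['tcp_pos'],toolR(o).round(3),o['grip_width'])
a=grab_frame('scene');b=grab_frame('side');w=grab_frame('wrist')
save('scene0',a);save('side0',b);save('wrist0',w)
im=np.hstack([a,b]);im=cv2.resize(im,(800,300),interpolation=cv2.INTER_AREA)
im2=np.zeros((600,800,3),np.uint8);im2[:300]=im;im2[300:,:400]=cv2.resize(w,(400,300),interpolation=cv2.INTER_AREA)
for n in('scene','side'):
    K,W=cam(n);print(n,K[0,0],np.linalg.inv(W)[:3,3].round(3))
save('all0',im2)
E
```

```text
0.0 [0.25636403 0.62412087 0.40372552] [[-0.001 -0.925  0.38 ]
 [-0.002  0.38   0.925]
 [-1.    -0.    -0.002]] 0.08532666182178823
scene 396.2100472136844 [ 1.001 -0.293  0.831]
side 494.66067733009197 [-0.044 -0.919  1.101]
```

View pics/scene0.png

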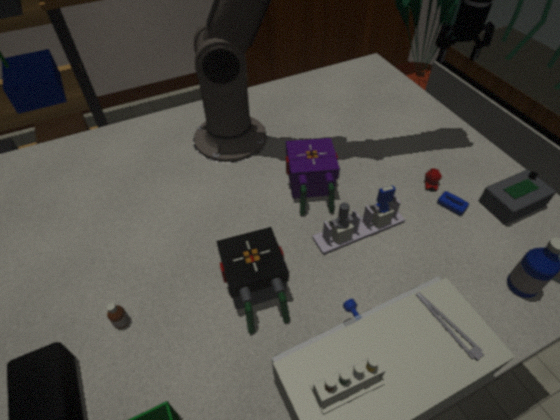

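View pics/all0.png

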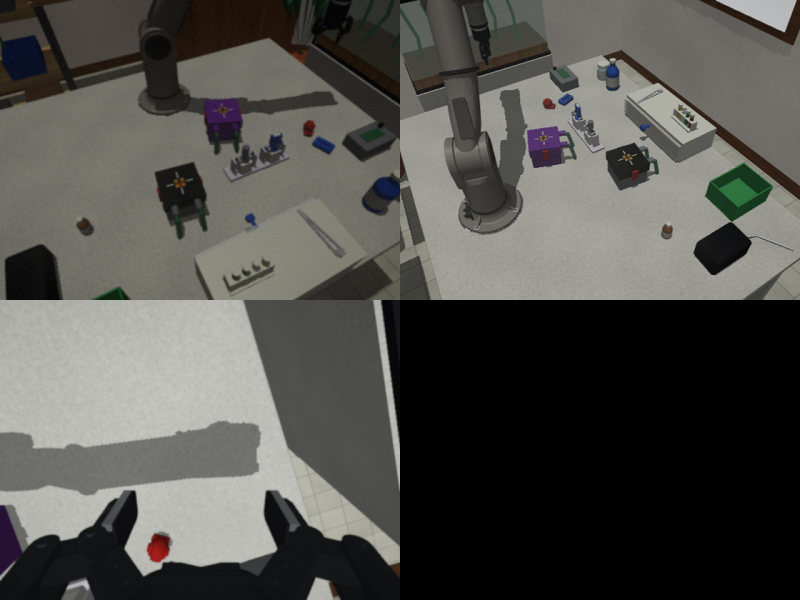

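The scene shows the blue key upright in the rail at (386,197), with the grey pick at (344,215). Things that could be confused with the key or the filter:
- the loose blue key-like piece at (350,308)
- the blue magnet at (453,203)
- the purple filter at (313,155), against the black target filter at (252,257)

I choose the key in the rail and the black filter, and check both in a crop.

```bash
python3 - <<'E'
from h import *
a=cv2.imread('pics/scene0.png')[:,:,::-1];b=cv2.imread('pics/side0.png')[:,:,::-1]
r=lambda im,x,y,w,h:cv2.resize(im[y:y+h,x:x+w],(w*4,h*4),interpolation=cv2.INTER_CUBIC)
c=np.zeros((600,800,3),np.uint8)
c[:300,:400]=r(a,310,180,100,75);c[:300,400:]=r(b,230,135,100,75)
c[300:,:400]=r(a,205,220,100,75);c[300:,400:]=r(b,275,185,100,75)
save('crop',np.clip(c*1.5,0,255).astype(np.uint8))
E
```

```text
(no output)
```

View pics/crop.png

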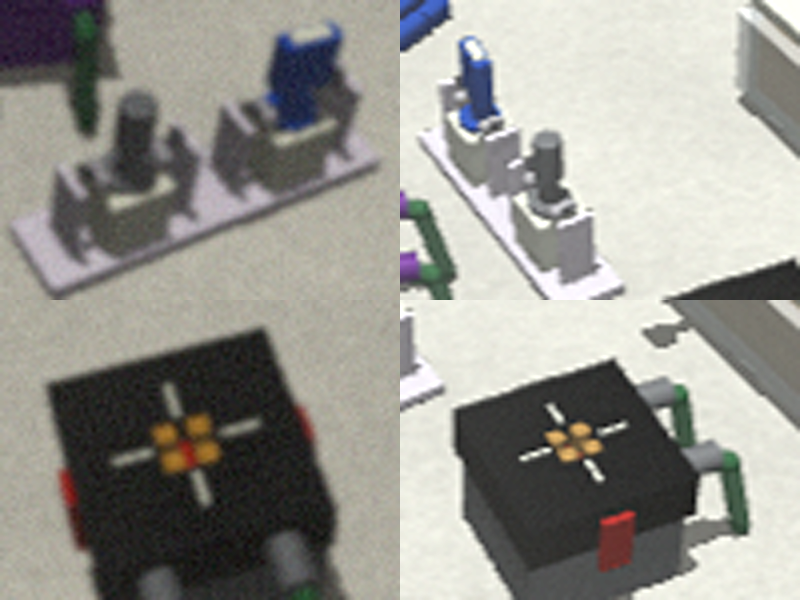

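The crop confirms that the upright blue key with its white top is in the rail's far station, and the pick is in the near one. It also shows the black filter with its brass socket and white lines.

```bash
python3 - <<'E'
from h import *
s=cam('scene');d=cam('side')
def p(n,c,uv,z): print(n,onz(*c,uv,z).round(4))
p('keytop s',s,(388,188.75),.132);p('keytop d',d,(248.5,147),.132)
p('sock s',s,(251.75,255.75),.11);p('sock d',d,(318.5,220.75),.11)
ang=lambda c,u,v,z:np.degrees(np.arctan2(*(onz(*c,v,z)-onz(*c,u,z))[1::-1]))
print('lines s',ang(s,(233,260.5),(270,251.25),.11),ang(s,(247,241.25),(257,270.75),.11))
print('lines d',ang(d,(305,224.75),(331.5,216.5),.11),ang(d,(312.5,211),(325.5,230),.11))
print('rail s',ang(s,(325,253),(404.5,220.5),.012),'rail d',ang(d,(335.+(-0.),170+38),(380,207),.012))
print('rail d2',ang(d,(230+18/4,135+137/4),(230+150/4,135+300/4),.012))
p('magnet',s,(453,203),.03);p('snail',s,(433,178),.03);p('bottle',s,(117,315),.03);p('purple',s,(313,155),.11);p('pick',s,(345,204),.127);p('tank/box',s,(350,308),0.01)
print(np.array(camera_params('wrist')['T_tool_cam']).round(3),camera_params('wrist')['mtx'])
E
```

```text
keytop s [0.5155 0.2259 0.132 ]
keytop d [0.5139 0.2272 0.132 ]
sock s [ 0.534  -0.1433  0.11  ]
sock d [ 0.5308 -0.1465  0.11  ]
lines s 80.61737981790576 -7.6445202150691225
lines d -8.924108095266421 -97.82840035347684
rail s 89.19135571907422 rail d -30.262115474914825
rail d2 -90.95246186454933
magnet [0.5659 0.4273 0.03  ]
snail [0.4667 0.4418 0.03  ]
bottle [ 0.4943 -0.4492  0.03  ]
purple [0.3061 0.1348 0.11  ]
pick [0.5078 0.1088 0.127 ]
tank/box [0.6967 0.0201 0.01  ]
[[ 0.001 -0.323  0.946  0.032]
 [-0.    -0.946 -0.323  0.083]
 [ 1.    -0.    -0.001  0.   ]
 [ 0.     0.     0.     1.   ]] [[311.21134788   0.         280.68417465]
 [  0.         311.21134788 205.23926254]
 [  0.           0.           1.        ]]
```

servo_tool:
  motion:
    - [0, -0.039, -0.027, 8.5, -1]
    - [0, -0.078, -0.054, 17, -1]
    - [0, -0.117, -0.081, 25.5, -1]
    - [0, -0.156, -0.108, 34, -1]
    - [0, -0.195, -0.135, 42.5, -1]
    - [0, -0.234, -0.162, 51, -1]
    - [0, -0.273, -0.189, 59.5, -1]
    - [0, -0.312, -0.216, 68, -1]

```text
clock: 0.95
tcp_pos: [0.4635, 0.304, 0.4043]
orientation: [0.008, 1.571, -0.01]
contact_force: [0.4, -0.0, -0.2]
grip_width: 0.0855
```

```bash
cat > go.py <<'E'
from h import *
import sys
# remaining shift in tool axes to world target TCP
def rem(o,t): return (toolR(o).T@(np.array(t)-o['tcp_pos'])).round(4)
E
python3 - <<'E'
from go import *
o=get_obs();print(o['clock'],o['tcp_pos'],o['orientation'],toolR(o).round(3),rem(o,[.515,.2265,.404]),o['joints'])
E
```

```text
0.95 [0.46353829 0.30401443 0.4043102 ] [ 0.00828718  1.57128972 -0.01008135] [[-0.001  0.012  1.   ]
 [-0.001  1.    -0.012]
 [-1.    -0.001 -0.001]] [ 0.0004 -0.0769  0.0524] [-0.99789662  0.28774461  0.37292909  1.86756257 -0.12172425  1.00954618
 -0.58555514]
```

servo_tool:
  motion:
    - [0, -0.038, 0.026, 0, -1]
    - [0, -0.077, 0.052, 0, -1]
    - [0, -0.077, 0.052, 0, -1]

```text
clock: 1.25
tcp_pos: [0.5178, 0.2191, 0.4047]
orientation: [0.015, 1.569, -0.021]
contact_force: [0.3, -0.6, 0.5]
grip_width: 0.0856
```

```bash
python3 - <<'E'
from go import *
o=get_obs();w=grab_frame('wrist');save('w1',w);c=cam('wrist',o)
print(o['clock'],o['tcp_pos'],rem(o,[.515,.2265,.404]))
u=pix(*c,[.515,.2265,.132]);print(u)
hsv=cv2.cvtColor(w,cv2.COLOR_RGB2HSV)
x,y=(u-[80,75]).astype(int);x=max(x,0);y=max(y,0);print(x,y)
save('w1c',np.clip(cv2.resize(w[y:y+150,x:x+200],None,fx=4,fy=4,interpolation=cv2.INTER_CUBIC)*1.2,0,255).astype(np.uint8))
E
```

```text
1.25 [0.51777994 0.21912164 0.4047396 ] [ 0.0007  0.0073 -0.0029]
[276.10650501 196.49320259]
196 121
```

View pics/w1c.png

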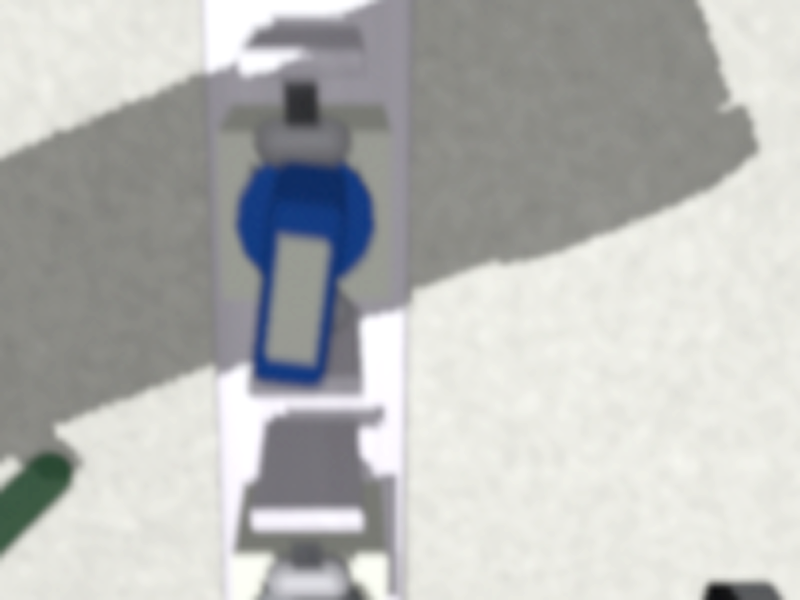

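The close view shows the key's white patch with corners (278,232), (330,238), (315,368) and (263,360) in the crop. The handle is turned a few degrees relative to the rail.

```bash
python3 - <<'E'
from go import *
o=get_obs();p=dict(o);p['tcp_pos']=np.array([0.51777994,0.21912164,0.4047396]);p['orientation']=[0.015,1.569,-0.021]
c=cam('wrist',p)
q=[onz(*c,(196+x/4,121+y/4),.132) for x,y in((278,232),(330,238),(315,368),(263,360))]
q=np.array(q)[:,:2];print(q.round(4),'c',q.mean(0))
e=(q[0]+q[1]-q[2]-q[3]);f=q[1]+q[2]-q[0]-q[3];print(np.degrees(np.arctan2(e[1],e[0])),np.degrees(np.arctan2(f[1],f[0])),np.linalg.norm(e)/2,np.linalg.norm(f)/2)
col=[onz(*c,(196+x/4,121+218/4),.062+.004) for x in(237,374)];print('collar',col)
rl=[onz(*c,(196+x/4,121+y/4),.012) for x,y in((210,120),(228,590),(415,50),(402,590))];print(np.array(rl).round(4))
E
```

```text
[[0.507  0.2414]
 [0.5173 0.2399]
 [0.5135 0.2123]
 [0.5028 0.2143]] c [0.51015403 0.22696825]
81.70188696640557 -9.46761524401547 0.027575527372612107 0.010626544592217084
collar [array([0.49325966, 0.22855082, 0.066     ]), array([0.52783327, 0.22772078, 0.066     ])]
[[0.4822 0.2448 0.012 ]
 [0.4793 0.0901 0.012 ]
 [0.5416 0.2632 0.012 ]
 [0.5367 0.0887 0.012 ]]
```

```bash
cat >> go.py <<'E'
def st(t,yaw=None):
    o=get_obs();M=toolR(o);y=np.degrees(np.arctan2(M[1,2],M[0,2]))
    print(round(o['clock'],2),'tcp',o['tcp_pos'].round(4),'xaxis',M[:,0].round(4),'yaw',round(y,2),'rem',rem(o,t),'turn',None if yaw is None else round(y-yaw,2),'F',np.round(o['contact_force'],1),'w',round(o['grip_width'],4))
E
python3 -c "
from go import *
st([.5105,.227,.2645],-8.7)"
```

```text
1.3 tcp [0.5162 0.2226 0.4044] xaxis [ 1.0e-04 -2.3e-03 -1.0e+00] yaw -1.09 rem [ 0.1399  0.0046 -0.0058] turn 7.61 F [-0.5  1.   0.1] w 0.0851
```

servo_tool:
  motion:
    - [0.02, 0.0045, -0.006, 4, -1]
    - [0.04, 0.0045, -0.006, 7.6, -1]
    - [0.06, 0.0045, -0.006, 7.6, -1]
    - [0.06, 0.0045, -0.006, 7.6, -1]
    - [0.06, 0.0045, -0.006, 7.6, -1]

```text
clock: 1.8
tcp_pos: [0.5099, 0.2281, 0.3445]
orientation: [0.116, 1.568, -0.12]
contact_force: [0.6, 0.0, 0.6]
grip_width: 0.0854
```

```bash
python3 - <<'E'
from go import *
st([.5105,.227,.2645],-8.7)
o=get_obs();w=grab_frame('wrist');save('w2',w);c=cam('wrist',o)
hsv=cv2.cvtColor(w,cv2.COLOR_RGB2HSV)
u=pix(*c,[.5105,.227,.132]);print(u)
x,y=(u-[100,75]).astype(int);x=max(x,0);y=max(y,0);print(x,y)
q=np.array([onz(*c,(x+.5,y),.132) for x,y in [(0,0)]])
k=w.copy()
M=R.from_euler('z',-8.7,degrees=True).as_matrix()
for a,b in((-8,-20),(8,-20),(8,20),(-8,20)):
    p=pix(*c,np.array([.5105,.227,.132])+M@[a/1000,b/1000,0]);cv2.circle(k,tuple(np.round(p).astype(int)),1,(255,0,0),-1)
save('w2c',cv2.resize(k[y:y+150,x:x+200],None,fx=4,fy=4,interpolation=cv2.INTER_CUBIC))
E
```

```text
1.8 tcp [0.5099 0.2281 0.3445] xaxis [-7.0e-04 -2.5e-03 -1.0e+00] yaw -8.59 rem [ 0.08   -0.0008  0.0008] turn 0.11 F [0.6 0.  0.6] w 0.0854
[281.60938298 237.82784995]
181 162
```

View pics/w2c.png

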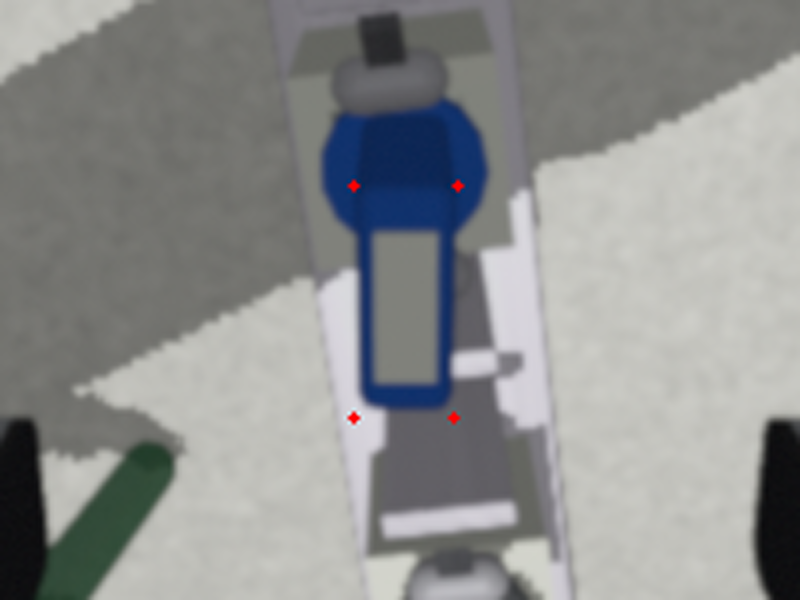

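The handle is square to the jaws, and its patch centre at crop (405,307) is about 1 mm from the prediction at (405,302). I descend and grip.

servo_tool:
  motion:
    - [0.025, -0.001, 0.0005, 0, -1]
    - [0.05, -0.001, 0.0005, 0, -1]
    - [0.07, -0.001, 0.0005, 0, -1]
    - [0.08, -0.001, 0.0005, 0, -1]
    - [0.08, -0.001, 0.0005, 0, -1]
    - [0.08, -0.001, 0.0005, 0, 0]

```text
clock: 2.45
tcp_pos: [0.5112, 0.227, 0.2662]
orientation: [0.118, 1.565, -0.119]
contact_force: [0.2, -1.2, -0.1]
grip_width: 0.073
```

servo_tool:
  motion:
    - [0, 0, 0, 0, 1]
    - [0, 0, 0, 0, 1]
    - [0, 0, 0, 0, 1]
    - [0, 0, 0, 0, 1]
    - [0, 0, 0, 0, 1]
    - [0, 0, 0, 0, 1]
  force: 60

```text
clock: 3.05
tcp_pos: [0.5113, 0.227, 0.2664]
orientation: [0.118, 1.565, -0.119]
contact_force: [-0.4, -0.9, 1.3]
grip_width: 0.0153
```

```bash
python3 -c "
from go import *
st([.5105,.227,.2645],-8.7)"
```

```text
3.05 tcp [0.5113 0.227  0.2664] xaxis [ 2.e-03 -8.e-04 -1.e+00] yaw -8.62 rem [ 0.0019 -0.0001 -0.0007] turn 0.08 F [-0.4 -0.9  1.3] w 0.0153
```

servo_tool:
  motion:
    - [-0.005, 0, 0, 0, 1]
    - [-0.01, 0, 0, 0, 1]
    - [-0.016, 0, 0, 0, 1]
    - [-0.025, 0, 0, 0, 1]
    - [-0.04, 0, 0, 0, 1]
    - [-0.06, 0, 0, 0, 1]
    - [-0.08, 0, 0, 0, 1]
    - [-0.1, 0, 0, 0, 1]

```text
clock: 3.85
tcp_pos: [0.5116, 0.2269, 0.3689]
orientation: [0.119, 1.563, -0.118]
contact_force: [0.2, -0.2, -0.1]
grip_width: 0.0152
```

```bash
python3 - <<'E'
from go import *
st([.5325,-.145,.40],-8.4)
w=grab_frame('scene');K,W=cam('scene')
u=pix(K,W,[.51,.2,.15]);x,y=(u-[75,60]).astype(int)
w2=grab_frame('wrist')
save('lift',np.hstack([cv2.resize(w[y:y+120,x:x+150],(400,320),interpolation=cv2.INTER_CUBIC),cv2.resize(w2,(400,320))]))
E
```

```text
3.85 tcp [0.5116 0.2269 0.3689] xaxis [ 4.3e-03  4.0e-04 -1.0e+00] yaw -8.64 rem [-0.0312 -0.3644  0.0767] turn -0.24 F [ 0.2 -0.2 -0.1] w 0.0152
```

View pics/lift.png

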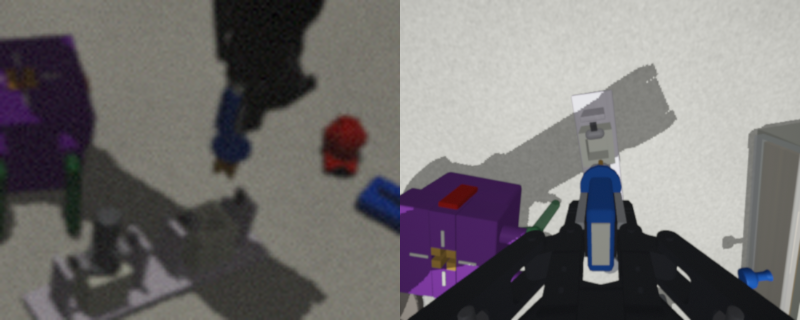

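The key is out with its stem clear at scene crop (225,165), and the pick is still clipped. Now I move over the socket.

servo_tool:
  motion:
    - [-0.03, -0.02, 0.004, 0, 1]
    - [-0.031, -0.06, 0.012, 0, 1]
    - [-0.031, -0.1, 0.021, 0, 1]
    - [-0.031, -0.145, 0.03, 0, 1]
    - [-0.031, -0.19, 0.039, 0, 1]
    - [-0.031, -0.235, 0.048, 0, 1]
    - [-0.031, -0.28, 0.058, 0, 1]
    - [-0.031, -0.32, 0.066, 0, 1]

```text
clock: 4.75
tcp_pos: [0.5291, -0.1019, 0.4011]
orientation: [0.122, 1.558, -0.116]
contact_force: [-0.1, -0.4, -0.5]
grip_width: 0.0152
```

```bash
python3 -c "
from go import *
st([.5325,-.17,.40],-8.4)"
```

```text
4.75 tcp [ 0.5291 -0.1019  0.4011] xaxis [ 0.0097  0.0031 -0.9999] yaw -8.72 rem [ 0.0009 -0.0668  0.0137] turn -0.32 F [-0.1 -0.4 -0.5] w 0.0152
```

servo_tool:
  motion:
    - [0, -0.035, 0.007, 0, 1]
    - [0, -0.067, 0.0135, 0, 1]
    - [0, -0.067, 0.0135, 0, 1]
    - [0, -0.067, 0.0135, 0, 1]

```text
clock: 5.15
tcp_pos: [0.5321, -0.1709, 0.4009]
orientation: [0.124, 1.558, -0.118]
contact_force: [0.9, 0.9, -0.1]
grip_width: 0.0154
```

```bash
python3 - <<'E'
from go import *
st([.5325,-.145,.40],-8.4)
o=get_obs();w=grab_frame('wrist');save('w3',w);c=cam('wrist',o)
u=pix(*c,[.5325,-.145,.11]);print('pred',u)
save('w3c',cv2.resize(w[60:360,180:380],None,fx=2,fy=2,interpolation=cv2.INTER_CUBIC) if 0 else np.hstack([cv2.resize(w[60:210,200:350],(600,600),interpolation=cv2.INTER_CUBIC),cv2.resize(w[210:420,240:310],(200,600),interpolation=cv2.INTER_CUBIC)]))
E
```

```text
5.15 tcp [ 0.5321 -0.1709  0.4009] xaxis [ 0.0099  0.003  -0.9999] yaw -8.84 rem [ 0.001   0.0257 -0.0036] turn -0.44 F [ 0.9  0.9 -0.1] w 0.0154
pred [272.9284295  172.21557087]
```

View pics/w3c.png

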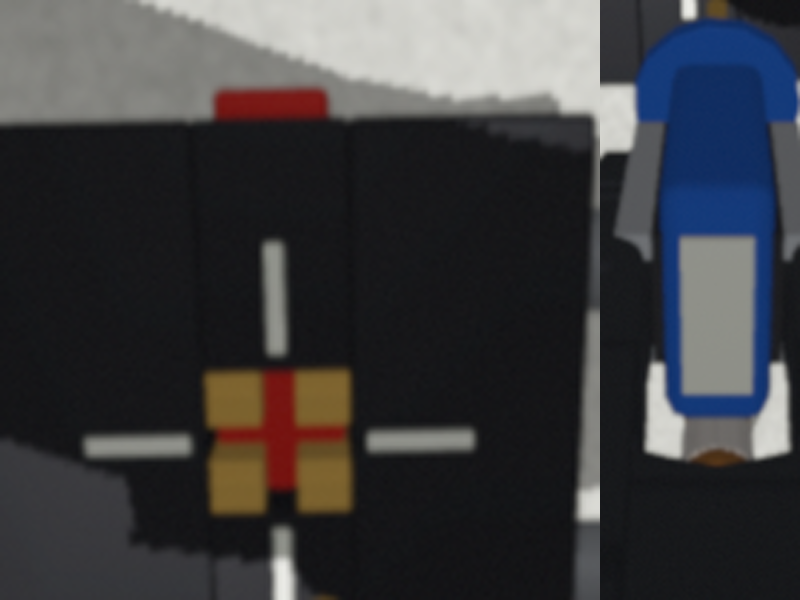

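The picture shows the socket's brass block centred at crop (279,442), with white lines running (84,446)–(475,439) and (274,240)–(283,600). The handle patch in the hand is centred at crop (718,315), and the collar's edges are at x = 637 and 798.

```bash
python3 - <<'E'
from go import *
o=get_obs();o['tcp_pos']=np.array([.5321,-.1709,.4009]);o['orientation']=np.array([.124,1.558,-.118]);c=cam('wrist',o)
f=lambda x,y,z=.11:onz(*c,(200+x/4,60+y/4),z)
s=f(279,442);print('socket',s)
L=[f(84,446),f(475,439),f(274,240),f(283,600)]
a=L[1]-L[0];b=L[2]-L[3];print(np.degrees(np.arctan2(a[1],a[0])),np.degrees(np.arctan2(b[1],b[0]))-90)
print('brass sz',f(352,442)-f(205,442),f(279,368)-f(279,515))
g=lambda x,y,z:onz(*c,(240+(x-600)*.35,210+.35*y),z)
zt=.4009-.2344
pa=[g(*q,zt+.1) for q in((680,236),(755,236),(752,395),(682,395))];print('patch c',np.mean(pa,0),pa[1]-pa[0],pa[0]-pa[3])
print('collar x',g(637,85,zt+.034),g(798,85,zt+.034),'back',g(717,18,zt+.031))
M=toolR(o)
for h in(.034,.1): print('exp axis at',h,o['tcp_pos']+M[:,0]*(.2344-h))
E
```

```text
socket [ 0.53003126 -0.14305181  0.11      ]
-7.948340262962939 -8.099084005301094
brass sz [ 0.03078213 -0.00487062  0.        ] [0.00523709 0.03126891 0.        ]
patch c [ 0.5335406  -0.17145922  0.2665    ] [ 0.0100106  -0.00163192  0.        ] [0.00419103 0.02648465 0.        ]
collar x [ 0.51854603 -0.1638413   0.2005    ] [ 0.55169962 -0.16917185  0.2005    ] back [ 0.53715749 -0.15286571  0.1975    ]
exp axis at 0.034 [ 0.53403565 -0.17028152  0.2005103 ]
exp axis at 0.1 [ 0.53339816 -0.17048521  0.26650691]
```

```bash
python3 -c "
from go import *
st([.5275,-.1438,.36],-8.0)"
```

```text
5.2 tcp [ 0.5323 -0.1697  0.4008] xaxis [ 0.0097  0.0036 -0.9999] yaw -8.71 rem [ 0.0409  0.0247 -0.0091] turn -0.71 F [ 0.7 -0.3 -0.6] w 0.0152
```

servo_tool:
  motion:
    - [0.005, 0.012, -0.005, -0.8, 1]
    - [0.01, 0.0247, -0.009, -0.8, 1]
    - [0.025, 0.0247, -0.009, -0.8, 1]
    - [0.041, 0.0247, -0.009, -0.8, 1]
    - [0.041, 0.0247, -0.009, -0.8, 1]
    - [0.041, 0.0247, -0.009, -0.8, 1]

```text
clock: 5.8
tcp_pos: [0.5275, -0.1423, 0.3597]
orientation: [0.11, 1.56, -0.103]
contact_force: [0.0, 0.1, 0.3]
grip_width: 0.0152
```

```bash
python3 - <<'E'
from go import *
st([.5275,-.1438,.36],-8.0)
o=get_obs();M=toolR(o);print('tip',o['tcp_pos']+M[:,0]*.2344)
w=grab_frame('wrist');a=grab_frame('scene');b=grab_frame('side')
r=lambda im,x,y,w,h,W:cv2.resize(im[y:y+h,x:x+w],(W,600),interpolation=cv2.INTER_CUBIC)
t=[cv2.resize(im,(400,300),interpolation=cv2.INTER_CUBIC) for im in(w[120:270,180:380],a[190:280,190:310],b[155:245,255:375])]
save('pre',np.vstack([np.hstack(t[:2]),np.hstack([t[2],t[2]*0])]))
E
```

```text
5.8 tcp [ 0.5275 -0.1423  0.3597] xaxis [ 0.0087  0.0041 -1.    ] yaw -7.8 rem [-0.0003 -0.0015  0.0002] turn 0.2 F [0.  0.1 0.3] w 0.0152
tip [ 0.52957786 -0.14132108  0.12528952]
```

View pics/pre.png

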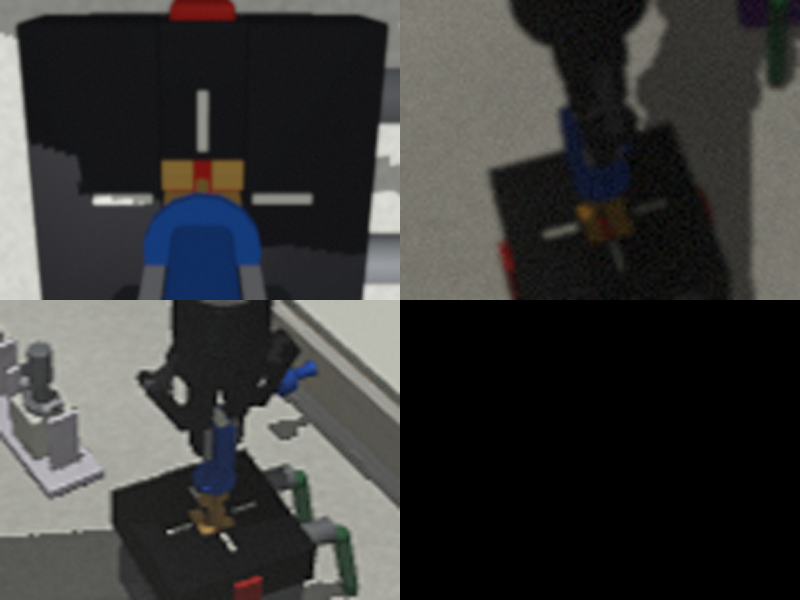

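The key hangs just above the socket, with the collar and rear line both at x≈202 in the wrist crop and the ribs parallel to the lines. It sits about 2 mm too far along +y, so I correct that and lower gently.

servo_tool:
  motion:
    - [0.0, -0.002, 0.0005, 0, 1]
    - [0.006, -0.002, 0.0005, 0, 1]
    - [0.012, -0.002, 0.0005, 0, 1]
    - [0.018, -0.002, 0.0005, 0, 1]
    - [0.021, -0.002, 0.0005, 0, 1]
    - [0.021, -0.002, 0.0005, 0, 1]

```text
clock: 6.55
tcp_pos: [0.5281, -0.1451, 0.3388]
orientation: [0.111, 1.559, -0.104]
contact_force: [-0.1, -0.5, -1.3]
grip_width: 0.0154
```

```bash
python3 - <<'E'
from go import *
st([.5275,-.1438,.3164],-8.0)
o=get_obs();M=toolR(o);print('tip',o['tcp_pos']+M[:,0]*.2344,o['moment'])
E
```

```text
6.55 tcp [ 0.5281 -0.1451  0.3388] xaxis [ 0.0095  0.0039 -0.9999] yaw -7.87 rem [ 0.0224  0.0011 -0.001 ] turn 0.13 F [-0.1 -0.5 -1.3] w 0.0154
tip [ 0.53032388 -0.14421698  0.10441373] [ 0.23744686 -0.01130622 -0.02698573]
```

No contact force with the tip about 5.6 mm inside, so it has entered the slots. I continue down.

servo_tool:
  motion:
    - [0.004, 0.0008, 0, 0, 1]
    - [0.008, 0.0008, 0, 0, 1]
    - [0.012, 0.0008, 0, 0, 1]
    - [0.016, 0.0008, 0, 0, 1]
    - [0.016, 0.0008, 0, 0, 1]

```text
clock: 7.05
tcp_pos: [0.5284, -0.1444, 0.3227]
orientation: [0.111, 1.559, -0.104]
contact_force: [-1.0, 0.2, 3.6]
grip_width: 0.0155
```

```bash
python3 - <<'E'
from go import *
st([.5275,-.1438,.3164],-8.0)
o=get_obs();M=toolR(o);print('tip',o['tcp_pos']+M[:,0]*.2344,o['moment'])
E
```

```text
7.05 tcp [ 0.5284 -0.1444  0.3227] xaxis [ 0.0093  0.0039 -0.9999] yaw -7.88 rem [ 0.0062  0.0004 -0.001 ] turn 0.12 F [-1.   0.2  3.6] w 0.0155
tip [ 0.53059492 -0.14345968  0.0882621 ] [ 0.17060055  0.37862721 -0.00834977]
```

servo_tool:
  motion:
    - [0.003, 0, 0, 0, 1]
    - [0.005, 0, 0, 0, 1]
    - [0.007, 0, 0, 0, 1]
    - [0.007, 0, 0, 0, 1]
  force: 90

```text
clock: 7.45
tcp_pos: [0.5285, -0.1446, 0.3165]
orientation: [0.112, 1.559, -0.104]
contact_force: [-2.5, 0.8, 9.3]
grip_width: 0.015
```

```bash
python3 - <<'E'
from go import *
st([.5275,-.1438,.3164],-8.0)
o=get_obs();M=toolR(o);print('tip',o['tcp_pos']+M[:,0]*.2344,o['moment'])
E
```

```text
7.45 tcp [ 0.5285 -0.1446  0.3165] xaxis [ 0.0096  0.0045 -0.9999] yaw -7.9 rem [ 0.0001  0.0006 -0.0011] turn 0.1 F [-2.5  0.8  9.3] w 0.015
tip [ 0.53078647 -0.14353042  0.08212074] [0.30502344 0.85104025 0.04467637]
```

servo_tool:
  motion:
    - [0.001, 0, -0.0006, 0, 1]
    - [0.002, 0, -0.0006, 0, 1]
    - [0.002, 0, -0.0006, 0, 1]
    - [0.002, 0, -0.0006, 0, 1]

```text
clock: 7.85
tcp_pos: [0.5283, -0.1448, 0.3164]
orientation: [0.113, 1.557, -0.103]
contact_force: [-5.3, 1.9, 19.6]
grip_width: 0.015
```

```bash
python3 - <<'E'
from go import *
st([.5275,-.1438,.3164],-8.0)
o=get_obs();M=toolR(o);print('tip',o['tcp_pos']+M[:,0]*.2344,o['moment'])
E
```

```text
7.85 tcp [ 0.5283 -0.1448  0.3164] xaxis [ 0.0111  0.0056 -0.9999] yaw -7.91 rem [ 0.      0.0008 -0.001 ] turn 0.09 F [-5.3  1.9 19.6] w 0.015
tip [ 0.53093403 -0.14344259  0.08205526] [ 0.45021627  1.46591953 -0.08100166]
```

Now 19.6 N with no further travel, at exactly the home height. I check that it is seated.

```bash
python3 - <<'E'
from go import *
w=grab_frame('wrist');b=grab_frame('side');a=grab_frame('scene')
t=[cv2.resize(im,(400,300),interpolation=cv2.INTER_CUBIC) for im in(w[120:270,180:380],b[175:250,265:365],a[170:260,290:410],a[190:280,190:310])]
save('fin',np.clip(np.vstack([np.hstack(t[:2]),np.hstack(t[2:])])*1.4,0,255).astype(np.uint8))
st([.5275,-.1438,.3164],-8.0)
E
```

```text
8.0 tcp [ 0.5283 -0.1448  0.3164] xaxis [ 0.011   0.0056 -0.9999] yaw -7.91 rem [ 0.      0.0008 -0.0009] turn 0.09 F [-5.   2.  18.8] w 0.0152
```

View pics/fin.png

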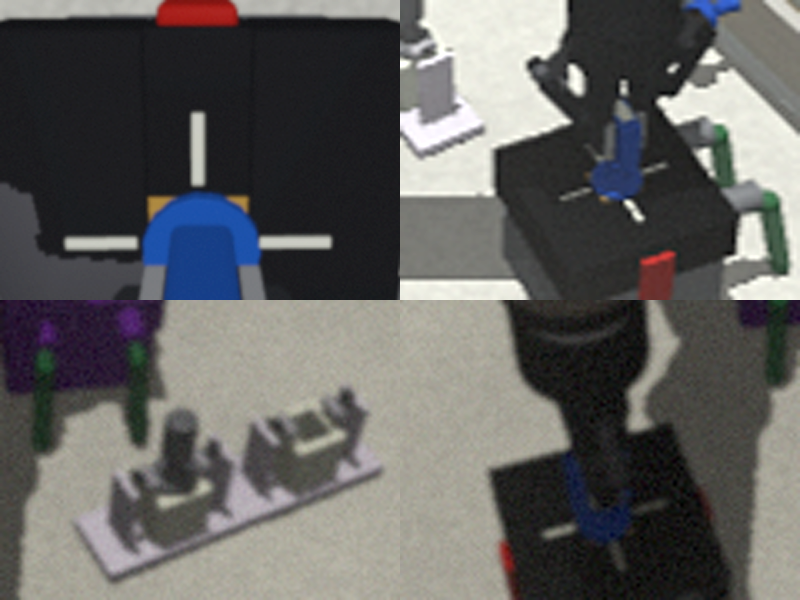

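The collar lies flat on the filter's top with only brass corners showing, at (200,200) in the wrist crop. The pick is still clipped and the push is steady at about 19 N. I hand in.

```bash
python3 -c "
from go import *
print(hand_in());st([.5275,-.1438,.3164],-8.0)"
```

```text
the job is handed in; nothing more can be done
None
the job is handed in; nothing more can be done
```

I pulled the blue key from its clip, turned it about a degree to match the slots and pushed it home in the black filter's socket. I handed the job in at about 8 s, still gripping and pressing.

- **Push and depth:** the arm was pushing down steadily with about 19 N. The tip was about 28 mm below the socket mouth, which is the home depth.
- **Position:** the tip was within about 1 mm of the socket centre I measured, and the tool was tilted about 0.012 rad.
- **Pictures:** in the last pictures the collar lies flat on the filter and the pick is still clipped in the rail. The snail, magnet and bottle were not in those last crops; the arm's path stayed clear of them.
- **Disagreements:** the scene and side cameras put the socket up to about 4 mm from the wrist camera's reading, so I used the wrist's. A sideways force of about 5 N remained at the end.
- **Not measured:** I could not read the valve's travel directly. I infer that it is open from the depth and the push.

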